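Ready the sheet-texturing station

TASK

Get the sheet-texturing station ready: prove the red mushroom stop by pressing it fully down, then turn its head clockwise as far as it goes to reset it and leave it up. Then set the running clearance of the sheet hold-down: turn the brass-winged thumbscrew clockwise until it seats, back it off a quarter turn, and finish still gripping the wing there, holding it steady for the lock nut. Do not shift the brass sheet or the other things on the bench.

Things in the scene. Friction and masses are not known exactly. Their poses are not given: they have to be found in the camera images.
- stop_press (a joint): travel of the red mushroom stop button, m: 0 is up, 0.006 is fully down. A spring pushes it up (1.5 N at first, 5 N fully down); it springs back up by itself when let go
- stop_head (a point): centre of the red mushroom head, which is 40 mm across and 20 mm high, so its top is 10 mm above this point; about 85 mm over the bench when up. z points up; it turns with the head, and the head turns and presses about the vertical through this point. Below it a black neck 26 mm across, 20 mm high
- stop_box: grey box under the stop button, 110 x 90 mm, 50 mm high (a yellow disc adds 2 mm), fixed to the bench, at any yaw within 0.4 of square; origin under its centre, straight below the button
- stop_twist (a joint): turn of the red head, rad: grows clockwise seen from above; starts between 0 and 0.25; 1.2 is its stop (fully reset). It stays where it is left (friction 0.03 N m) and turns whether the head is up or down
- wing (a point): brass wing (flat upright grip) of the thumbscrew: 44 mm long along its own x, 12 mm thick along its own y, 34 mm high. Origin on the screw's vertical axis at the height to grip, about 110 mm over the bench: top 14 mm above it, lower edge 20 mm below, then a steel collar 26 mm across. z points up; the red dot on top marks its -x end; it turns with the screw
- frame: blue C-shaped hold-down frame fixed to the bench, yaw within 0.4 of square; origin under the screw's axis. Its x points away from the robot. Foot 120 x 90 mm, 18 mm high; column 26 mm thick on the +x side; flat arm 36 mm wide, top 76 mm over the bench, 34 mm below the wing's origin
- screw (a joint): angle of the thumbscrew, rad: grows clockwise (tightening) seen from above; 0 is seated, a hard stop (the red dot on the wing is then over the white mark on the frame's arm, on the robot's side); negative is backed off. Starts between -2.1 and -0.9; it can go back to -3.6. It stays where it is left (friction 0.05 N m). It does not rise or sink noticeably as it turns
- sheet: hammered brass sheet 85 x 130 mm, 3 mm thick, lying loose on the foot of the blue hold-down frame, under its screw; origin under its centre
- offcut: loose hammered brass offcut 70 x 120 x 4 mm on the bench; origin under its centre
- spanner: small steel spanner, 120 mm long, lying on the bench
- hammer: hammer lying on the bench
- bit_a: grinding bit with a purple head, 77 mm long, 12 mm high, lying between the stop box and the frame
- bit_b: grinding bit with a brass head, 77 mm long, 12 mm high, lying between the stop box and the frame
- jar: closed jar, 60 mm across, 75 mm high
- sandblock: cork sanding block 90 x 50 x 30 mm
There are look-alikes about, which are no part of the job. Leave any green look-alike of the frame alone.

How it is judged:
By the outcome, as a careful person would: the job done as asked, in the order asked, and still so for the second after the job is handed in, while the arm keeps its last pose, push and grip.
It also fails if it takes over 58 s, if anything falls off the work surface, if the arm or the gripper's body presses on something with over 40 N, if the wrist force passes 120 N, or if a joint passes its speed limit or range.

ROBOT

A 6-joint arm with a two-finger parallel gripper is mounted at the origin on the work surface. World frame = base frame: x ahead of the robot, y to its left, z up, the work surface at z = 0. Lengths are in m, angles in rad, forces in N, time in s.
With the tool pointing down it reaches from about 0.35 to 0.85 m from the base axis. Payload 8.1 kg.
Tool frame: the origin (TCP) lies at the very end of the fingers, on their centre line; the grasp point (between the pads) lies 19 mm behind it; x points along the fingers, y is the direction in which the jaws open and shut, and the axes are right-handed (so a half turn about x gives the same grasp; the last joint's range is limited). The gripper opens to 85 mm and grips with 20 to 120 N. Pads are 22 mm wide; open, the fingers measure 114 mm over their backs; the gripper's body (76 mm by 85 mm) begins 54 mm behind the grasp point. The pads swing forward as they close: fully open they stand 13 mm farther back than shut.
Start: joints at [1.154, 0.13, 1.488, -0, 1.523, -0.085], TCP at [0.195, 0.567, 0.231] pointing down, gripper open.
Joint ranges: [-2.96, 2.96], [-0.89, 2.26], [0.02, 2.5], [-1.34, 4.48], [0, 2.73], [-2.66, 2.66]. Speed limits (rad/s): [2.39, 2.39, 2.79, 3.14, 3.14, 3.14].

INTERFACE

Orientations are given as a unit quaternion [x, y, z, w].
In Python, from workcell import ctrl, eyes, job gives the robot as it stands.
- The arm moves only by the shell command python3 -m jog 'ROWS' [FORCE]. ROWS is JSON, a list of rows, each a list of 3 entries, a list of its own where there are three numbers: the shift along the tool's x, y, z in cm, then the turn, a rotation vector about the tool's x, y, z in rad, then the closure in counts, from 0 (fully open) to 255 (shut). In form: [[[x, y, z], [rx, ry, rz], fingers], ...]. A call has 1 to 8 rows; each row shifts and turns the commanded pose from where the row before left it, along the tool's axes as they then stand; what a row does not reach is not made up. A row lasts 1/10 s, in which the tool goes at most 50 mm and 8.59 degrees, less where a joint would pass 70% of its speed; a pose out of reach is approached as far as the arm can. A call is refused whole if a number of a shift passes 5 or a number of a turn 0.15, either way. A call with a gripper value outside its range is refused whole. The fingers move at their own pace and stop on an object; FORCE is the grip in N (left out, the last holds). Time passes only in rows, so rows that do not move let the fingers close. It gives the time, the measured TCP pose, the force and the opening at its end, in the units of the state.
- ctrl.read_state(): the state, without advancing time (a new reading comes with each control period).
- eyes.get_image(name): name is "side" or "top"; returns a dict with "img" (400x640x3 uint8, blue, green, red), "mtx" (3x3 intrinsics, pixels), "dist" ([k1, k2, p1, p2, k3] as OpenCV has them; the pictures are not rectified), "extrinsics" (4x4, takes a point from world to camera coordinates). Camera axes: x right, y down, z forward; pixel columns grow to the right and rows downward; lengths in m; the calibration is good to about 2 mm. A picture is of the moment at which its call begins. There is no depth.
- job.finish_job(): hands the job in, once; it reports no verdict.
Trained networks look in the newest picture that a camera, given by its name, has taken for a name from the list of things; names that differ only in an ending like _2 or _b are one class to them, and where a whole thing is asked for, a point or a joint stands for the part that bears it (a point fixed in the world has none). Each returns a list of dicts, best first, with "score" (0 to 1); they miss things now and then, are a little off and sometimes report something else, mostly with a low value. They report only what shows in the picture. A call takes as long as a camera call. They do not tell look-alikes from the thing itself.
- eyes.regions_of(name, camera): "region" (400x640 bool, what is visible of it) and "extent" ([centre column, centre row, width, height] in pixels, round what is visible of it).
The state is a dict: "time": time; "joint_positions": joint angles; "qd": joint speeds; "tau": joint torques, N m; "eef_pos": TCP position; "eef_rot": TCP orientation; "contact_force": force on the tool from outside, world axes, zero at the start; "torque": the same for the moment, N m; "finger_gap": finger opening in m.
Only numpy, scipy, OpenCV 4.12 (cv2) and the standard library are available. Lean on these libraries where they do the work, as an engineer would, in place of code of your own. Each camera call takes 0.05 s, during which the arm holds its last target. There are 200 camera calls.

## Working session

There is one attempt and no reset: what is moved stays moved. The work goes in short steps, Python scripts to look and compute and a shell command to move; the robot and the scene stay as the last step left them, time stands still between calls to the robot, and variables do not carry over. Pictures are saved under pics/ and viewed, about 8 in all and at most 12, crops included, and the job is handed in when it is done.

```bash
mkdir -p pics; ls
cat > h.py <<'E'
import numpy as np, cv2
from workcell import ctrl, eyes, job
from scipy.spatial.transform import Rotation as R
def ray(im,px):
    p=cv2.undistortPoints(np.array([[px]],float),im["mtx"],np.array(im["dist"],float))[0,0]
    E=np.array(im["extrinsics"]);Rm,t=E[:3,:3],E[:3,3]
    return -Rm.T@t, Rm.T@np.array([p[0],p[1],1])
def at_z(im,px,z):
    o,d=ray(im,px);return o+d*(z-o[2])/d[2]
def proj(im,P):
    E=np.array(im["extrinsics"])
    return cv2.projectPoints(np.array(P,float).reshape(-1,3),cv2.Rodrigues(E[:3,:3])[0],E[:3,3],im["mtx"],np.array(im["dist"],float))[0][:,0]
E
python3 - <<'E'
from h import *
for c in("top","side"):
    im=eyes.get_image(c); cv2.imwrite(f"pics/{c}0.png",im["img"])
    print(c,ray(im,(320,200)))
    for n in("stop_head","wing","frame","stop_box"):
        for d in eyes.regions_of(n,c)[:3]: print(n,round(d["score"],2),np.round(d["extent"]))
print(ctrl.read_state())
E
```

```text
pics
top (array([0.46293365, 0.01511245, 1.31868265]), array([ 0.07192044, -0.00188674, -0.99764601]))
stop_head 0.53 [388. 204.  13.  13.]
wing 0.7 [222. 265.  10.  19.]
wing 0.52 [262. 206.  16.   7.]
frame 0.9 [228. 261.  39.  45.]
frame 0.57 [269. 197.  33.  35.]
stop_box 0.88 [386. 206.  31.  42.]
side (array([ 0.06168295, -0.52798205,  0.65872887]), array([ 0.52341035,  0.60197093, -0.60319507]))
stop_head 0.85 [384. 249.  17.  15.]
stop_head 0.66 [392. 225.  50.  22.]
wing 0.76 [284. 185.  11.  34.]
wing 0.59 [202. 192.  19.  35.]
frame 0.94 [215. 202.  51.  53.]
frame 0.65 [293. 191.  40.  52.]
frame 0.61 [297. 246.   9.  26.]
stop_box 0.57 [380. 269.  59.  60.]
{'time': 0.5, 'joint_positions': array([ 1.15363611e+00,  1.30418357e-01,  1.48822819e+00, -1.86082555e-06,
        1.52300382e+00, -8.54058542e-02]), 'qd': array([-0.00261554, -0.00043799,  0.00027579, -0.00088713,  0.00144923,
       -0.00112394]), 'tau': array([-5.75260492e-04, -5.68711245e+01, -5.00362694e+01, -1.61586750e-04,
        2.75800259e-03,  5.27078396e-05]), 'eef_pos': array([0.19539956, 0.56727894, 0.23126575]), 'eef_rot': array([ 0.11673577,  0.6974054 , -0.11677562,  0.69739653]), 'contact_force': array([-0.25700958, -0.4966799 , -0.25866633]), 'torque': array([-0.01275697, -0.00692196, -0.02812555]), 'finger_gap': 0.08557793161075596}
```

Run:
```python
import cv2
a=cv2.imread("pics/top0.png");b=cv2.imread("pics/side0.png")
cv2.imwrite("pics/m1.png",cv2.resize(a[110:340,150:470],(800,575),interpolation=cv2.INTER_CUBIC))
cv2.imwrite("pics/m2.png",cv2.resize(b[100:340,140:460],(800,600),interpolation=cv2.INTER_CUBIC))
```

```text
(no output)
```

View pics/m1.png

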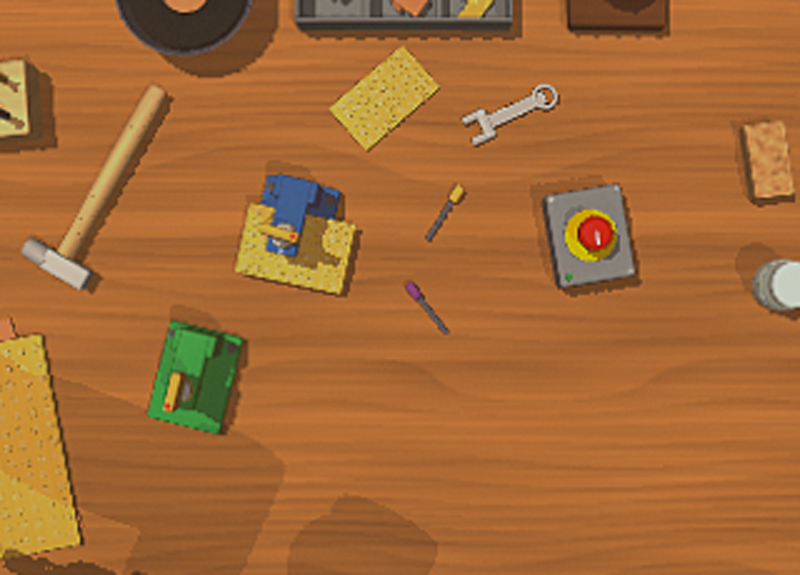

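View pics/m2.png

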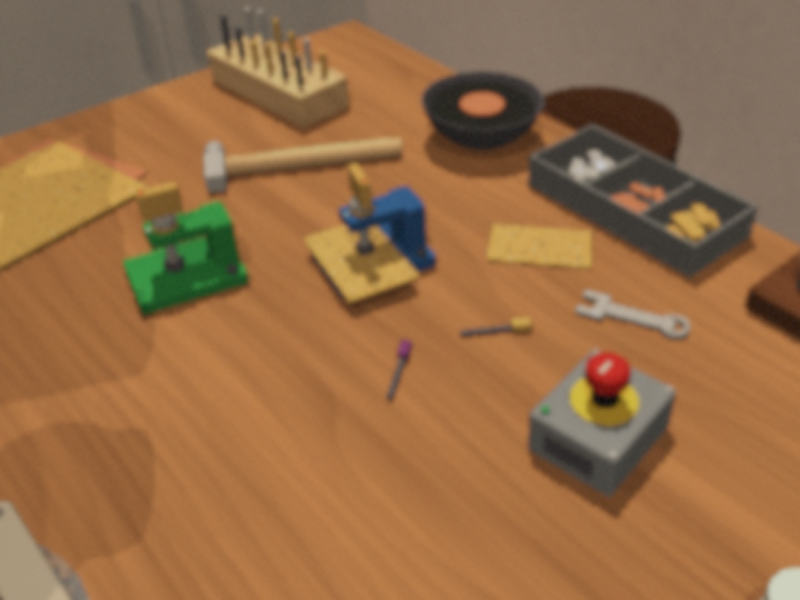

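The top view shows the candidates. There is one red mushroom stop, at px (388,204) top and (384,249) side. There are two winged frames: blue at (262,205) top and (284,185) side, and the green look-alike at (222,265) top. I choose the blue one, which has the brass sheet under it and its red dot towards the robot's right (-y). Next I measure and check a close crop.

```bash
cat >> h.py <<'E'
def best(n,c,px,r=15):
    for d in eyes.regions_of(n,c):
        if np.hypot(d["extent"][0]-px[0],d["extent"][1]-px[1])<r: return d["region"]
def fit(obs,x0,zfun):
    pass
def yaw():
    s=ctrl.read_state(); y=R.from_quat(s["eef_rot"]).as_matrix(); return s,y
E
python3 - <<'E'
from h import *
from scipy.optimize import least_squares
T=eyes.get_image("top");S=eyes.get_image("side")
def cen(m): ys,xs=np.nonzero(m); return np.array([xs.mean(),ys.mean()])
def tri(a,b):
    A=[];B=[]
    for im,p in((T,a),(S,b)):
        o,d=ray(im,p);d/=np.linalg.norm(d);M=np.eye(3)-np.outer(d,d);A.append(M);B.append(M@o)
    return np.linalg.solve(sum(A),sum(B))
def seg(im,box,f):
    x0,y0,x1,y1=box;sub=im["img"][y0:y1,x0:x1];m=np.zeros((400,640),bool)
    m[y0:y1,x0:x1]=f(cv2.cvtColor(sub,cv2.COLOR_BGR2HSV));return m
red=lambda h:((h[...,0]<8)|(h[...,0]>170))&(h[...,1]>190)&(h[...,2]>90)
mt=seg(T,(370,185,405,222),red);ms=seg(S,(365,235,402,265),red)
print("head",mt.sum(),ms.sum(),cen(mt),cen(ms),tri(cen(mt),cen(ms)))
# model-silhouette fit for wing with network regions
wt=best("wing","top",(262,206));ws=best("wing","side",(284,185))
if wt is not None and ws is not None: print("wing",wt.sum(),ws.sum(),cen(wt),cen(ws),tri(cen(wt),cen(ws)))
def hull(im,P):
    m=np.zeros((1600,2560),np.uint8);h=cv2.convexHull((proj(im,P)*4+1.5).astype(np.int32));cv2.fillConvexPoly(m,h,1)
    return cv2.resize(m.astype(np.float32),(640,400),interpolation=cv2.INTER_AREA)
def wingm(x,y,a):
    c,s=np.cos(a),np.sin(a)
    return [[x+c*u-s*v,y+s*u+c*v,z] for u in(-.022,.022) for v in(-.006,.006) for z in(.09,.124)]
p0=tri(cen(wt),cen(ws));bestc=None
for a in np.arange(0,np.pi,.06):
  for dx in np.arange(-.008,.009,.002):
    for dy in np.arange(-.008,.009,.002):
      P=wingm(p0[0]+dx,p0[1]+dy,a)
      c=np.abs(hull(T,P)-wt)[180:230,240:285].sum()/wt.sum()+np.abs(hull(S,P)-ws)[160:215,265:305].sum()/ws.sum()
      if bestc is None or c<bestc[0]: bestc=(c,p0[0]+dx,p0[1]+dy,a)
print("wingfit",bestc)
dt=seg(T,(252,196,275,212),lambda h:((h[...,0]<9)|(h[...,0]>170))&(h[...,1]>150))
print("dot",np.argwhere(dt)[:,::-1].tolist(), [at_z(T,p,.124).round(4).tolist() for p in [cen(dt)] if dt.any()])
print(R.from_quat(ctrl.read_state()["eef_rot"]).as_matrix().round(3))
a=cv2.resize(T["img"][175:235,240:300],(400,400),interpolation=cv2.INTER_CUBIC);b=cv2.resize(S["img"][150:210,260:320],(400,400),interpolation=cv2.INTER_CUBIC)
cv2.imwrite("pics/c1.png",np.hstack([a,b]))
E
```

```text
head 130 152 [387.66153846 202.77692308] [383.28289474 249.75657895] [ 0.54479777 -0.18097441  0.08302116]
wing 135 149 [261.65925926 203.57037037] [283.69127517 181.65771812] [0.54255812 0.17871866 0.08139912]
wingfit (np.float64(0.9806176982351479), np.float64(0.5405581175666782), np.float64(0.17471865501154266), np.float64(1.14))
dot [[266, 204], [267, 204]] [[0.538, 0.1602, 0.124]]
[[-0.     0.326  0.945]
 [ 0.     0.945 -0.326]
 [-1.     0.    -0.   ]]
```

View pics/c1.png

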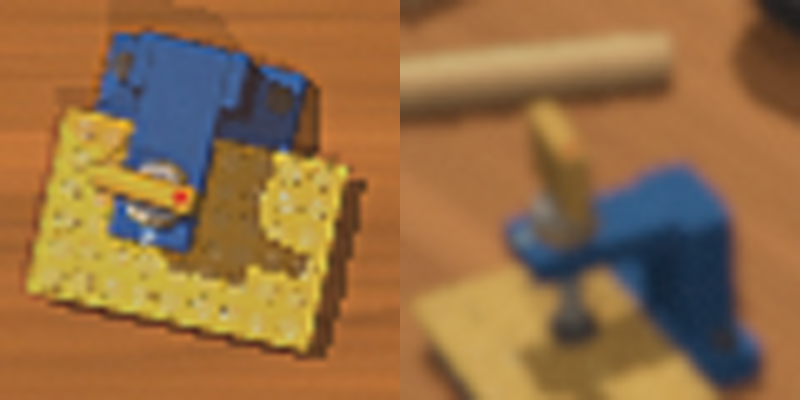

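Run:
```python
from h import *
T=eyes.get_image("top");S=eyes.get_image("side")
f=lambda x,y:((x/6.667)+240-.5,(y/6.667)+175-.5)
g=lambda x,y:(((x-400)/6.667)+260-.5,(y/6.667)+150-.5)
a=at_z(T,f(92,177),.124);b=at_z(T,f(193,197),.124);print(a,b,(a+b)/2,np.linalg.norm(a-b),"yaw of +x:",np.arctan2(*(a-b)[1::-1]))
for s,e in(((140,60),(112,225)),((218,70),(190,245))):
    p=at_z(T,f(*s),.076);q=at_z(T,f(*e),.076);print("armedge",p[:2],q[:2],np.arctan2(*(p-q)[1::-1]))
print("arm white mark",at_z(T,f(150,238),.076)[:2])
print("sheet edge yaw",np.arctan2(*(at_z(T,f(28,292),.02)-at_z(T,f(308,355),.02))[1::-1]))
# side: top edge mid of wing ~ (553,125)
print(at_z(S,g(555,123),.124), at_z(S,g(532,105),.124),at_z(S,g(580,145),.124))
c=(a+b)/2;y=np.arctan2(*(a-b)[1::-1])
print("side proj of corners", [((proj(S,[[c[0]+u*np.cos(y)-v*np.sin(y),c[1]+u*np.sin(y)+v*np.cos(y),z]])[0]-[259.5,149.5])*6.667+[400,0]).round().tolist() for u in(-.022,.022) for v in(-.006,.006) for z in(.09,.124)])
```

```text
[0.54615787 0.19671156 0.124     ] [0.5378721  0.15477045 0.124     ] [0.54201499 0.17574101 0.124     ] 0.042751728236393706 yaw of +x: 1.3757508239171043
armedge [0.60003014 0.18370631] [0.52883261 0.19520581] -0.16013250531619724
armedge [0.59566724 0.14997997] [0.52024509 0.16154298] -0.15212603597910976
arm white mark [0.523247   0.17878411]
sheet edge yaw 1.351399073200078
[0.54528102 0.18055147 0.124     ] [0.54652667 0.19790876 0.124     ] [0.54286554 0.16066346 0.124     ]
side proj of corners [[598.0, 223.0], [593.0, 152.0], [571.0, 231.0], [566.0, 160.0], [551.0, 171.0], [546.0, 102.0], [525.0, 179.0], [519.0, 110.0]]
```

```bash
cat > plan.py <<'E'
import sys,json
from h import *
# plan.py x y z yaw n : rows in tool axes from the measured pose
x,y,z,w,n=map(float,sys.argv[1:6]);n=int(n)
s=ctrl.read_state();M=R.from_quat(s["eef_rot"]).as_matrix();p=s["eef_pos"]
y0=np.arctan2(M[1,1],M[0,1]);d=np.array([x,y,z])-p
print("pos",p.round(4),"yaw",y0.round(4),"tilt",M[:,0].round(4),"q6",s["joint_positions"][5].round(3),"F",s["contact_force"].round(1),"Tq",s["torque"].round(3),"gap",round(s["finger_gap"],4),"t",s["time"])
turn=(y0-w)/n
for i in range(n):
    a=y0-turn*i;c,si=np.cos(a),np.sin(a)
    print([[round(float(-d[2]/n*100),2),round(float((c*d[0]+si*d[1])/n*100),2),round(float((si*d[0]-c*d[1])/n*100),2)],[round(float(turn),3),0,0]])
E
python3 plan.py 0.545 -0.181 0.14 -0.237 20
```

```text
pos [0.1954 0.5673 0.2313] yaw 1.239 tilt [ 0.  0. -1.] q6 -0.085 F [-0.2 -0.6  0.8] Tq [0.032 0.024 0.032] gap 0.0852 t 0.8
[[0.46, -2.97, 2.87], [0.074, 0, 0]]
[[0.46, -2.75, 3.08], [0.074, 0, 0]]
[[0.46, -2.51, 3.28], [0.074, 0, 0]]
[[0.46, -2.27, 3.45], [0.074, 0, 0]]
[[0.46, -2.0, 3.61], [0.074, 0, 0]]
[[0.46, -1.73, 3.75], [0.074, 0, 0]]
[[0.46, -1.45, 3.87], [0.074, 0, 0]]
[[0.46, -1.16, 3.96], [0.074, 0, 0]]
[[0.46, -0.87, 4.04], [0.074, 0, 0]]
[[0.46, -0.57, 4.09], [0.074, 0, 0]]
[[0.46, -0.26, 4.12], [0.074, 0, 0]]
[[0.46, 0.04, 4.13], [0.074, 0, 0]]
[[0.46, 0.34, 4.12], [0.074, 0, 0]]
[[0.46, 0.65, 4.08], [0.074, 0, 0]]
[[0.46, 0.95, 4.02], [0.074, 0, 0]]
[[0.46, 1.24, 3.94], [0.074, 0, 0]]
[[0.46, 1.53, 3.84], [0.074, 0, 0]]
[[0.46, 1.81, 3.71], [0.074, 0, 0]]
[[0.46, 2.07, 3.57], [0.074, 0, 0]]
[[0.46, 2.33, 3.41], [0.074, 0, 0]]
```

```bash
python3 -m jog '[[[0,-3,2.9],[0.074,0,0],255],[[0,-2.75,3.1],[0.074,0,0],255],[[0,-2.5,3.3],[0.074,0,0],255],[[0,-2.25,3.45],[0.074,0,0],255],[[0,-2,3.6],[0.074,0,0],255],[[0,-1.75,3.75],[0.074,0,0],255],[[0,-1.45,3.85],[0.074,0,0],255],[[0,-1.15,3.95],[0.074,0,0],255]]'
python3 -m jog '[[[0,-0.85,4.05],[0.074,0,0],255],[[0,-0.55,4.1],[0.074,0,0],255],[[0,-0.25,4.1],[0.074,0,0],255],[[0,0.05,4.1],[0.074,0,0],255],[[0.5,0.35,4.1],[0.074,0,0],255],[[0.5,0.65,4.1],[0.074,0,0],255],[[0.5,0.95,4],[0.074,0,0],255],[[0.5,1.25,3.95],[0.074,0,0],255]]'
python3 plan.py 0.545 -0.181 0.115 -0.237 6
```

```text
time: 1.6
eef_pos: [0.3359, 0.2663, 0.2315]
eef_rot: [0.316, 0.632, -0.316, 0.633]
contact_force: [0.9, 0.3, 0.6]
finger_gap: 0.0003
time: 2.4
eef_pos: [0.4757, -0.033, 0.2114]
eef_rot: [0.487, 0.513, -0.487, 0.513]
contact_force: [0.3, 0.4, -0.2]
finger_gap: 0.0004
pos [ 0.4757 -0.033   0.2114] yaw 0.0517 tilt [ 9.e-04 -0.e+00 -1.e+00] q6 -0.229 F [ 0.3  0.4 -0.2] Tq [0.062 0.008 0.026] gap 0.0004 t 2.4
[[1.61, 1.03, 2.52], [0.048, 0, 0]]
[[1.61, 1.15, 2.47], [0.048, 0, 0]]
[[1.61, 1.26, 2.41], [0.048, 0, 0]]
[[1.61, 1.38, 2.35], [0.048, 0, 0]]
[[1.61, 1.49, 2.28], [0.048, 0, 0]]
[[1.61, 1.6, 2.21], [0.048, 0, 0]]
```

```bash
python3 -m jog '[[[1.6,1.05,2.5],[0.048,0,0],255],[[1.6,1.15,2.45],[0.048,0,0],255],[[1.6,1.25,2.4],[0.048,0,0],255],[[1.6,1.4,2.35],[0.048,0,0],255],[[1.6,1.5,2.3],[0.048,0,0],255],[[1.6,1.6,2.2],[0.048,0,0],255],[[0,0,0],[0,0,0],255]]'
python3 - <<'E'
from h import *
s=ctrl.read_state();print(s["eef_pos"])
T=eyes.get_image("top");S=eyes.get_image("side")
x=cv2.resize(T["img"][170:240,350:420],(400,400),interpolation=cv2.INTER_CUBIC);y=cv2.resize(S["img"][210:290,345:425],(400,400),interpolation=cv2.INTER_CUBIC)
cv2.imwrite("pics/c2.png",np.hstack([x,y]))
E
python3 plan.py 0.545 -0.181 0.095 -0.237 1
```

```text
time: 3.1
eef_pos: [0.5446, -0.1807, 0.1124]
eef_rot: [-0.555, -0.438, 0.556, -0.436]
contact_force: [-1.1, 0.5, 0.5]
finger_gap: 0.0002
[ 0.54456155 -0.18067531  0.11236245]
pos [ 0.545  -0.1787  0.1146] yaw -0.2335 tilt [-1.5e-03  9.0e-04 -1.0e+00] q6 -0.173 F [-0.1 -1.   0. ] Tq [ 0.008 -0.022 -0.011] gap 0.0001 t 3.2
[[1.96, 0.05, 0.23], [0.003, 0, 0]]
```

View pics/c2.png

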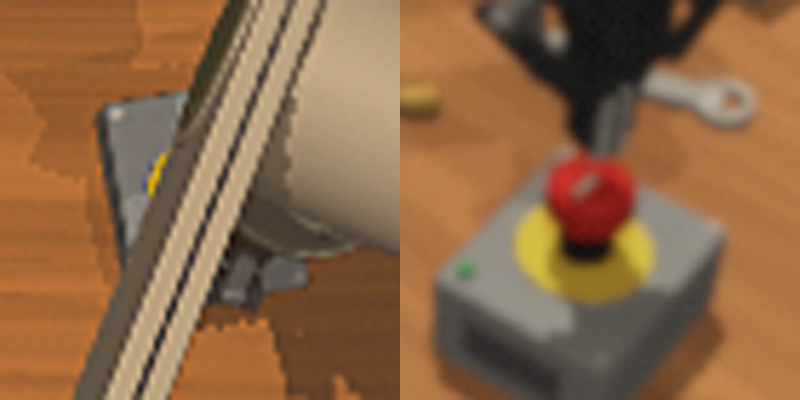

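The side crop shows the closed fingertips at crop px (600,150), just above and behind the red head at (592,200), so they line up. Now I press.

```bash
python3 -m jog '[[[1,0.05,0.2],[0,0,0],255],[[0.7,0,0],[0,0,0],255],[[0.3,0,0],[0,0,0],255],[[0,0,0],[0,0,0],255]]'
python3 -m jog '[[[0.2,0,0],[0,0,0],255],[[0.2,0,0],[0,0,0],255],[[0,0,0],[0,0,0],255]]'
```

```text
time: 3.6
eef_pos: [0.5452, -0.18, 0.0949]
eef_rot: [-0.555, -0.439, 0.555, -0.438]
contact_force: [-0.5, 0.6, 1.6]
finger_gap: -0.0001
time: 3.9
eef_pos: [0.5457, -0.1804, 0.0915]
eef_rot: [0.555, 0.438, -0.555, 0.439]
contact_force: [-0.1, 1.6, 3.5]
finger_gap: -0.0001
```

```bash
python3 -m jog '[[[0.2,0,0],[0,0,0],255],[[0.1,0,0],[0,0,0],255],[[0,0,0],[0,0,0],255]]'
python3 -m jog '[[[0.1,0,0],[0,0,0],255],[[0,0,0],[0,0,0],255]]'
```

```text
time: 4.2
eef_pos: [0.5459, -0.1806, 0.0893]
eef_rot: [0.555, 0.438, -0.554, 0.439]
contact_force: [-3.2, 2.8, 9.7]
finger_gap: 0.0001
time: 4.4
eef_pos: [0.5461, -0.1807, 0.0891]
eef_rot: [0.555, 0.438, -0.554, 0.439]
contact_force: [-5.1, 3.4, 14.5]
finger_gap: 0.0003
```

```bash
python3 -m jog '[[[-1.5,0,0],[0,0,0],255],[[-1.5,0,0],[0,0,0],0],[[0,0,0],[-0.1,0,0],0],[[0,0,0],[-0.1,0,0],0],[[0,0,0],[-0.1,0,0],0],[[0,0,0],[-0.1,0,0],0],[[0,0,0],[0,0,0],0]]'
python3 plan.py 0.545 -0.181 0.064 -0.237 3
```

```text
time: 5.1
eef_pos: [0.5457, -0.1809, 0.118]
eef_rot: [0.456, 0.54, -0.456, 0.541]
contact_force: [0.6, -0.7, -0.0]
finger_gap: 0.0848
pos [ 0.5457 -0.1809  0.118 ] yaw 0.1685 tilt [ 7.e-04 -5.e-04 -1.e+00] q6 -0.578 F [ 0.6 -0.7 -0. ] Tq [-0.012  0.    -0.073] gap 0.0848 t 5.1
[[1.8, -0.02, -0.0], [0.135, 0, 0]]
[[1.8, -0.02, 0.0], [0.135, 0, 0]]
[[1.8, -0.02, 0.01], [0.135, 0, 0]]
```

```bash
python3 -m jog '[[[1.8,0,0],[0,0,0],0],[[1.8,0,0],[0,0,0],0],[[1.8,0,0],[0,0,0],0],[[0,0,0],[0,0,0],110],[[0,0,0],[0,0,0],255],[[0,0,0],[0,0,0],255],[[0,0,0],[0,0,0],255]]' 25
python3 plan.py 0.545 -0.181 0.064 -0.237 1
```

```text
time: 5.8
eef_pos: [0.5454, -0.1812, 0.0645]
eef_rot: [0.456, 0.54, -0.457, 0.54]
contact_force: [-4.9, -1.3, 1.9]
finger_gap: 0.0392
pos [ 0.5454 -0.1812  0.0645] yaw 0.1663 tilt [-1.e-04 -1.e-03 -1.e+00] q6 -0.575 F [-4.9 -1.3  1.9] Tq [-0.083  0.753  0.006] gap 0.0392 t 5.8
[[0.05, -0.04, -0.03], [0.403, 0, 0]]
```

```bash
python3 -m jog '[[[0,0,0],[0.14,0,0],255],[[0,0,0],[0.14,0,0],255],[[0,0,0],[0.14,0,0],255],[[0,0,0],[0.14,0,0],255],[[0,0,0],[0.14,0,0],255],[[0,0,0],[0.14,0,0],255],[[0,0,0],[0,0,0],255]]'
python3 plan.py 0.545 -0.181 0.064 -0.237 1
python3 -m jog '[[[0,0,0],[0.08,0,0],255],[[0,0,0],[0.08,0,0],255],[[0,0,0],[0,0,0],255]]'
python3 plan.py 0.545 -0.181 0.064 -0.237 1
```

```text
time: 6.5
eef_pos: [0.5444, -0.1811, 0.0639]
eef_rot: [-0.637, -0.305, 0.639, -0.305]
contact_force: [-8.5, -2.0, 1.5]
finger_gap: 0.0394
pos [ 0.5444 -0.1811  0.0639] yaw -0.6789 tilt [-2.1e-03 -5.0e-04 -1.0e+00] q6 0.27 F [-8.5 -2.   1.5] Tq [-0.335  1.102  0.068] gap 0.0394 t 6.5
[[-0.01, 0.04, -0.04], [-0.442, 0, 0]]
time: 6.8
eef_pos: [0.5442, -0.181, 0.0638]
eef_rot: [-0.659, -0.254, 0.661, -0.254]
contact_force: [-8.9, -1.6, 2.2]
finger_gap: 0.0387
pos [ 0.5442 -0.181   0.0638] yaw -0.8366 tilt [-2.5e-03 -4.0e-04 -1.0e+00] q6 0.427 F [-8.9 -1.6  2.2] Tq [-0.272  1.185  0.002] gap 0.0387 t 6.8
[[-0.02, 0.05, -0.06], [-0.6, 0, 0]]
```

```bash
for i in 1; do python3 -m jog '[[[0,0,0],[0.08,0,0],255],[[0,0,0],[0.08,0,0],255],[[0,0,0],[0,0,0],255]]'; python3 plan.py 0.545 -0.181 0.064 -0.237 1; done
python3 -m jog '[[[0,0,0],[0.06,0,0],255],[[0,0,0],[0.06,0,0],255],[[0,0,0],[0,0,0],255]]'; python3 plan.py 0.545 -0.181 0.064 -0.237 1
```

```text
time: 7.1
eef_pos: [0.5441, -0.1808, 0.0637]
eef_rot: [-0.677, -0.2, 0.679, -0.2]
contact_force: [-9.4, -0.8, 2.6]
finger_gap: 0.0391
pos [ 0.5441 -0.1808  0.0637] yaw -0.9965 tilt [-2.8e-03 -1.0e-04 -1.0e+00] q6 0.588 F [-9.4 -0.8  2.6] Tq [-0.251  1.279  0.029] gap 0.0391 t 7.1
[[-0.03, 0.06, -0.07], [-0.76, 0, 0]]
time: 7.4
eef_pos: [0.5449, -0.1802, 0.064]
eef_rot: [-0.688, -0.16, 0.689, -0.16]
contact_force: [-5.9, 2.8, 1.8]
finger_gap: 0.039
pos [ 0.5449 -0.1802  0.064 ] yaw -1.1148 tilt [-1.2e-03  5.0e-04 -1.0e+00] q6 0.706 F [-5.9  2.8  1.8] Tq [0.362 0.843 0.556] gap 0.039 t 7.4
[[-0.0, 0.08, 0.03], [-0.878, 0, 0]]
```

```bash
python3 -m jog '[[[0,0,0],[0.06,0,0],255],[[0,0,0],[0.06,0,0],255],[[0,0,0],[0,0,0],255]]' 35; python3 plan.py 0.545 -0.181 0.064 -0.237 1
```

```text
time: 7.7
eef_pos: [0.5452, -0.18, 0.0641]
eef_rot: [-0.697, -0.119, 0.697, -0.118]
contact_force: [-4.2, 3.4, 2.2]
finger_gap: 0.0386
pos [ 0.5452 -0.18    0.0641] yaw -1.234 tilt [-7.e-04  5.e-04 -1.e+00] q6 0.826 F [-4.2  3.4  2.2] Tq [0.515 0.673 0.939] gap 0.0386 t 7.7
[[0.01, 0.09, 0.05], [-0.997, 0, 0]]
```

```bash
python3 -m jog '[[[0,0,0],[0,0,0],0],[[0,0,0],[0,0,0],0],[[0,0,0],[0,0,0],0],[[-4,0,0],[0,0,0],0],[[-4.5,0,0],[0,0,0],0],[[-4.5,0,0],[0,0,0],0],[[0,0,0],[0,0,0],0]]'; python3 plan.py 0.543 0.177 0.2 -0.195 10
```

```text
time: 8.4
eef_pos: [0.5497, -0.1825, 0.2023]
eef_rot: [0.701, 0.116, -0.693, 0.121]
contact_force: [1.4, -0.8, 1.2]
finger_gap: 0.0857
pos [ 0.5497 -0.1825  0.2023] yaw -1.2332 tilt [ 0.0126 -0.0055 -0.9999] q6 0.824 F [ 1.4 -0.8  1.2] Tq [-0.048 -0.05   0.011] gap 0.0857 t 8.4
[[0.02, -3.41, -1.13], [-0.104, 0, 0]]
[[0.02, -3.28, -1.48], [-0.104, 0, 0]]
[[0.02, -3.11, -1.81], [-0.104, 0, 0]]
[[0.02, -2.9, -2.12], [-0.104, 0, 0]]
[[0.02, -2.67, -2.41], [-0.104, 0, 0]]
[[0.02, -2.4, -2.67], [-0.104, 0, 0]]
[[0.02, -2.11, -2.91], [-0.104, 0, 0]]
[[0.02, -1.8, -3.11], [-0.104, 0, 0]]
[[0.02, -1.47, -3.28], [-0.104, 0, 0]]
[[0.02, -1.12, -3.42], [-0.104, 0, 0]]
```

```bash
python3 -m jog '[[[0,-3.4,-1.15],[-0.104,0,0],0],[[0,-3.3,-1.5],[-0.104,0,0],0],[[0,-3.1,-1.8],[-0.104,0,0],0],[[0,-2.9,-2.1],[-0.104,0,0],0],[[0,-2.65,-2.4],[-0.104,0,0],0],[[0,-2.4,-2.65],[-0.104,0,0],0],[[0,-2.1,-2.9],[-0.104,0,0],0],[[0,-1.8,-3.1],[-0.104,0,0],0]]'
python3 -m jog '[[[0,-1.45,-3.3],[-0.104,0,0],0],[[0,-1.1,-3.4],[-0.104,0,0],0],[[0,0,0],[0,0,0],0],[[0,0,0],[0,0,0],0]]'
python3 plan.py 0.543 0.177 0.15 -0.195 1
python3 - <<'E'
from h import *
T=eyes.get_image("top");S=eyes.get_image("side")
x=cv2.resize(S["img"][120:220,230:330],(400,400),interpolation=cv2.INTER_CUBIC);y=cv2.resize(S["img"][210:290,345:425],(400,400),interpolation=cv2.INTER_CUBIC)
cv2.imwrite("pics/c3.png",np.hstack([x,y]))
h=cv2.cvtColor(S["img"][235:265,365:402],cv2.COLOR_BGR2HSV);m=((h[...,0]<8)|(h[...,0]>170))&(h[...,1]>190)&(h[...,2]>90);ys,xs=np.nonzero(m);print("head side",m.sum(),xs.mean()+365,ys.mean()+235)
E
```

```text
time: 9.2
eef_pos: [0.5402, 0.1077, 0.1935]
eef_rot: [0.589, 0.391, -0.588, 0.392]
contact_force: [0.5, -0.6, 0.1]
finger_gap: 0.0852
time: 9.6
eef_pos: [0.5391, 0.1787, 0.1932]
eef_rot: [0.546, 0.45, -0.546, 0.45]
contact_force: [-0.4, -0.0, 0.3]
finger_gap: 0.0855
pos [0.5391 0.1787 0.1932] yaw -0.1922 tilt [ 3.e-04 -3.e-04 -1.e+00] q6 0.422 F [-0.4 -0.   0.3] Tq [0.021 0.011 0.019] gap 0.0855 t 9.6
[[4.32, 0.42, 0.09], [0.003, 0, 0]]
head side 155 383.48387096774195 250.36774193548388
```

View pics/c3.png

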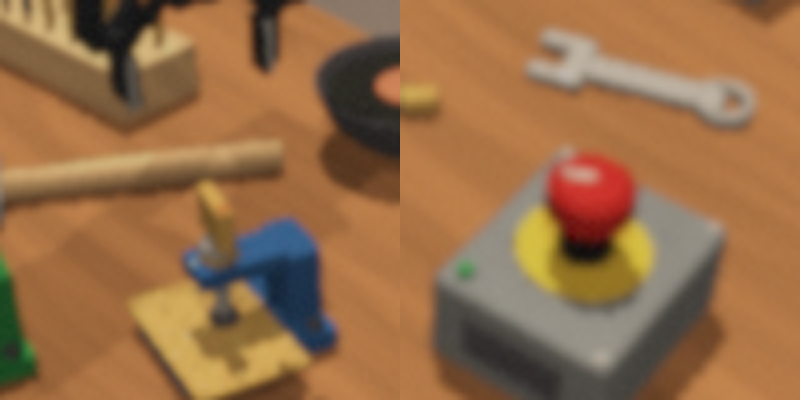

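The stop head is up again (side centroid 383.5,250.4 against 383.3,249.8 at the start). Its white mark has turned and the fingers stand over the blue wing. Now I lower and grip.

```bash
python3 -m jog '[[[3.4,0.42,0.1],[0,0,0],0],[[3.4,0,0],[0,0,0],0],[[3.4,0,0],[0,0,0],0],[[0,0,0],[0,0,0],0]]'; python3 plan.py 0.543 0.177 0.091 -0.195 1
python3 -m jog '[[[0,0,0],[0,0,0],150],[[0,0,0],[0,0,0],200],[[0,0,0],[0,0,0],255],[[0,0,0],[0,0,0],255],[[0,0,0],[0,0,0],255]]' 30; python3 plan.py 0.543 0.177 0.091 -0.195 1
```

```text
time: 10.1
eef_pos: [0.5391, 0.1739, 0.0857]
eef_rot: [-0.543, -0.45, 0.55, -0.447]
contact_force: [-0.6, 0.1, -0.2]
finger_gap: 0.0854
pos [0.5391 0.1739 0.0857] yaw -0.1956 tilt [-0.0094 -0.0023 -1.    ] q6 0.417 F [-0.6  0.1 -0.2] Tq [0.015 0.06  0.005] gap 0.0854 t 10.1
[[-0.53, 0.32, -0.38], [-0.001, 0, 0]]
time: 10.6
eef_pos: [0.5432, 0.1765, 0.0924]
eef_rot: [0.546, 0.449, -0.546, 0.45]
contact_force: [-21.6, -2.0, 14.4]
finger_gap: 0.0125
pos [0.5432 0.1765 0.0924] yaw -0.193 tilt [ 6.e-04  3.e-04 -1.e+00] q6 0.417 F [-21.6  -2.   14.4] Tq [-0.473  3.154 -0.191] gap 0.0125 t 10.6
[[0.14, -0.03, -0.05], [0.002, 0, 0]]
```

Gripped, but with 22 N sideways and 14 N up. I'll open a little, recentre and raise, then close again.

```bash
python3 -m jog '[[[0,0,0],[0,0,0],170],[[0,0,0],[0,0,0],170],[[-0.3,-0.2,0],[0,0,0],170],[[0,0,0],[0,0,0],170]]'; python3 plan.py 0.543 0.177 0.091 -0.195 1
python3 -m jog '[[[0,0,0],[0,0,0],255],[[0,0,0],[0,0,0],255],[[0,0,0],[0,0,0],255]]' 30; python3 plan.py 0.543 0.177 0.091 -0.195 1
```

```text
time: 11.0
eef_pos: [0.5412, 0.1768, 0.0948]
eef_rot: [0.546, 0.449, -0.546, 0.45]
contact_force: [0.6, -1.1, 0.1]
finger_gap: 0.0281
pos [0.5412 0.1768 0.0948] yaw -0.1929 tilt [ 6.e-04  2.e-04 -1.e+00] q6 0.419 F [ 0.6 -1.1  0.1] Tq [0.011 0.009 0.02 ] gap 0.0281 t 11.0
[[0.38, 0.17, -0.06], [0.002, 0, 0]]
time: 11.3
eef_pos: [0.5426, 0.1764, 0.0948]
eef_rot: [0.547, 0.449, -0.545, 0.45]
contact_force: [7.5, -1.0, -1.6]
finger_gap: 0.0116
pos [0.5426 0.1764 0.0948] yaw -0.1933 tilt [ 3.3e-03 -1.0e-04 -1.0e+00] q6 0.418 F [ 7.5 -1.  -1.6] Tq [-0.115 -0.813  0.059] gap 0.0116 t 11.3
[[0.38, 0.02, -0.07], [0.002, 0, 0]]
```

```bash
python3 -m jog '[[[0,0.15,0],[0,0,0],255],[[0,0,0],[0.12,0,0],255],[[0,0,0],[0.12,0,0],255],[[0,0,0],[0.12,0,0],255],[[0,0,0],[0.12,0,0],255],[[0,0,0],[0.12,0,0],255],[[0,0,0],[0.12,0,0],255],[[0,0,0],[0,0,0],255]]'; python3 plan.py 0.543 0.177 0.095 -0.195 1
python3 -m jog '[[[0,0,0],[0.12,0,0],255],[[0,0,0],[0.12,0,0],255],[[0,0,0],[0.12,0,0],255],[[0,0,0],[0.12,0,0],255],[[0,0,0],[0,0,0],255]]'; python3 plan.py 0.543 0.177 0.095 -0.195 1
```

```text
time: 12.1
eef_pos: [0.5433, 0.1761, 0.0948]
eef_rot: [0.67, 0.227, -0.669, 0.228]
contact_force: [2.7, -2.9, 1.4]
finger_gap: 0.0114
pos [0.5433 0.1761 0.0948] yaw -0.9152 tilt [ 1.6e-03 -2.0e-04 -1.0e+00] q6 1.139 F [ 2.7 -2.9  1.4] Tq [-0.298 -0.472 -0.071] gap 0.0114 t 12.1
[[-0.02, -0.09, -0.03], [-0.72, 0, 0]]
time: 12.6
eef_pos: [0.5435, 0.1757, 0.0948]
eef_rot: [0.705, 0.062, -0.704, 0.063]
contact_force: [4.2, -4.3, 1.5]
finger_gap: 0.0116
pos [0.5435 0.1757 0.0948] yaw -1.3937 tilt [ 1.9e-03 -8.0e-04 -1.0e+00] q6 1.618 F [ 4.2 -4.3  1.5] Tq [-0.527 -0.589 -0.049] gap 0.0116 t 12.6
[[-0.02, -0.14, 0.03], [-1.199, 0, 0]]
```

```bash
python3 -m jog '[[[0,0,0],[0.1,0,0],255],[[0,0,0],[0.1,0,0],255],[[0,0,0],[0.05,0,0],255],[[0,0,0],[0,0,0],255]]'; python3 plan.py 0.543 0.177 0.095 -0.195 1
python3 -m jog '[[[0,0,0],[0.04,0,0],255],[[0,0,0],[0,0,0],255]]'; python3 plan.py 0.543 0.177 0.095 -0.195 1
python3 -m jog '[[[0,0,0],[0.04,0,0],255],[[0,0,0],[0,0,0],255]]'; python3 plan.py 0.543 0.177 0.095 -0.195 1
```

```text
time: 13.0
eef_pos: [0.5436, 0.1755, 0.0948]
eef_rot: [0.707, -0.025, -0.706, -0.025]
contact_force: [4.2, -4.8, 1.1]
finger_gap: 0.0113
pos [0.5436 0.1755 0.0948] yaw -1.6413 tilt [ 0.002  -0.0011 -1.    ] q6 1.865 F [ 4.2 -4.8  1.1] Tq [-0.68  -0.564 -0.046] gap 0.0113 t 13.0
[[-0.02, -0.15, 0.07], [-1.446, 0, 0]]
time: 13.2
eef_pos: [0.5436, 0.1754, 0.0948]
eef_rot: [0.707, -0.039, -0.705, -0.038]
contact_force: [3.8, -6.2, 0.8]
finger_gap: 0.0115
pos [0.5436 0.1754 0.0948] yaw -1.6807 tilt [ 0.002  -0.0012 -1.    ] q6 1.905 F [ 3.8 -6.2  0.8] Tq [-0.732 -0.671 -0.069] gap 0.0115 t 13.2
[[-0.02, -0.15, 0.07], [-1.486, 0, 0]]
time: 13.4
eef_pos: [0.5436, 0.1754, 0.0948]
eef_rot: [0.706, -0.053, -0.704, -0.053]
contact_force: [4.5, -5.7, 1.8]
finger_gap: 0.011
pos [0.5436 0.1754 0.0948] yaw -1.7208 tilt [ 0.0021 -0.0013 -1.    ] q6 1.945 F [ 4.5 -5.7  1.8] Tq [-0.746 -0.661 -0.053] gap 0.011 t 13.4
[[-0.02, -0.15, 0.09], [-1.526, 0, 0]]
```

```bash
for i in 1; do python3 -m jog '[[[0,0,0],[0.04,0,0],255],[[0,0,0],[0,0,0],255]]'; python3 plan.py 0.543 0.177 0.095 -0.195 1; done
python3 -m jog '[[[0,0,0],[0.04,0,0],255],[[0,0,0],[0,0,0],255]]'; python3 plan.py 0.543 0.177 0.095 -0.195 1
python3 -m jog '[[[0,0,0],[0.03,0,0],255],[[0,0,0],[0,0,0],255]]'; python3 plan.py 0.543 0.177 0.095 -0.195 1
```

```text
time: 13.6
eef_pos: [0.5436, 0.1753, 0.0948]
eef_rot: [0.705, -0.067, -0.703, -0.067]
contact_force: [4.1, -6.2, 1.1]
finger_gap: 0.0114
pos [0.5436 0.1753 0.0948] yaw -1.7607 tilt [ 0.002  -0.0014 -1.    ] q6 1.985 F [ 4.1 -6.2  1.1] Tq [-0.78  -0.678 -0.013] gap 0.0114 t 13.6
[[-0.02, -0.15, 0.09], [-1.566, 0, 0]]
time: 13.8
eef_pos: [0.5436, 0.1753, 0.0948]
eef_rot: [0.703, -0.081, -0.702, -0.081]
contact_force: [5.0, -5.7, 1.7]
finger_gap: 0.0112
pos [0.5436 0.1753 0.0948] yaw -1.8005 tilt [ 0.002  -0.0015 -1.    ] q6 2.024 F [ 5.  -5.7  1.7] Tq [-0.81  -0.692  0.151] gap 0.0112 t 13.8
[[-0.02, -0.15, 0.1], [-1.605, 0, 0]]
time: 14.0
eef_pos: [0.5436, 0.1753, 0.0948]
eef_rot: [0.702, -0.092, -0.7, -0.091]
contact_force: [3.7, -7.3, 3.0]
finger_gap: 0.0116
pos [0.5436 0.1753 0.0948] yaw -1.8291 tilt [ 0.0021 -0.0018 -1.    ] q6 2.053 F [ 3.7 -7.3  3. ] Tq [-0.952 -0.725  0.96 ] gap 0.0116 t 14.0
[[-0.02, -0.15, 0.1], [-1.634, 0, 0]]
```

Seated: the torque about the axis climbed from -0.05 to 0.96 N m between tool yaws -1.79 and -1.83, so contact is at about -1.793. A quarter turn back is a tool yaw of about -0.222.

```bash
python3 -m jog '[[[0,0,0],[-0.12,0,0],255],[[0,0,0],[-0.14,0,0],255],[[0,0,0],[-0.14,0,0],255],[[0,0,0],[-0.14,0,0],255],[[0,0,0],[-0.14,0,0],255],[[0,0,0],[-0.14,0,0],255],[[0,0,0],[-0.14,0,0],255]]'
python3 -m jog '[[[0,0,0],[-0.14,0,0],255],[[0,0,0],[-0.14,0,0],255],[[0,0,0],[-0.14,0,0],255],[[0,0,0],[-0.12,0,0],255],[[0,0,0],[0,0,0],255],[[0,0,0],[0,0,0],255]]'; python3 plan.py 0.543 0.177 0.095 -0.222 1
```

```text
time: 14.7
eef_pos: [0.5433, 0.1761, 0.0948]
eef_rot: [0.664, 0.245, -0.663, 0.245]
contact_force: [2.9, -2.3, 2.1]
finger_gap: 0.0115
time: 15.3
eef_pos: [0.5429, 0.1764, 0.0948]
eef_rot: [0.576, 0.41, -0.576, 0.41]
contact_force: [0.8, -0.7, 5.3]
finger_gap: 0.0109
pos [0.5429 0.1764 0.0948] yaw -0.3346 tilt [ 7.e-04  1.e-04 -1.e+00] q6 0.559 F [ 0.8 -0.7  5.3] Tq [-0.201  0.087  0.021] gap 0.0109 t 15.3
[[-0.02, -0.01, -0.06], [-0.113, 0, 0]]
```

```bash
python3 -m jog '[[[0,0,0],[-0.06,0,0],255],[[0,0,0],[-0.053,0,0],255],[[0,0,0],[0,0,0],255],[[0,0,0],[0,0,0],255]]'; python3 plan.py 0.543 0.177 0.095 -0.222 1
python3 - <<'E'
from h import *
T=eyes.get_image("top");S=eyes.get_image("side");cv2.imwrite("pics/topE.png",T["img"])
T0=cv2.imread("pics/top0.png")
a=cv2.resize(T0[190:220,370:405],(400,343),interpolation=cv2.INTER_CUBIC);b=cv2.resize(T["img"][190:220,370:405],(400,343),interpolation=cv2.INTER_CUBIC)
c=cv2.resize(S["img"][140:200,255:325],(400,250),interpolation=cv2.INTER_CUBIC)
d=cv2.resize(T["img"][130:250,200:440],(400,250),interpolation=cv2.INTER_AREA)
cv2.imwrite("pics/c4.png",np.vstack([np.hstack([a,b]),np.hstack([c,d])]))
E
```

```text
time: 15.7
eef_pos: [0.5427, 0.1764, 0.0948]
eef_rot: [0.552, 0.441, -0.552, 0.442]
contact_force: [0.9, -1.5, 6.0]
finger_gap: 0.0112
pos [0.5427 0.1764 0.0948] yaw -0.2218 tilt [ 5.e-04  1.e-04 -1.e+00] q6 0.446 F [ 0.9 -1.5  6. ] Tq [-0.239  0.168 -0.023] gap 0.0112 t 15.7
[[-0.02, 0.01, -0.06], [0.0, 0, 0]]
```

View pics/c4.png

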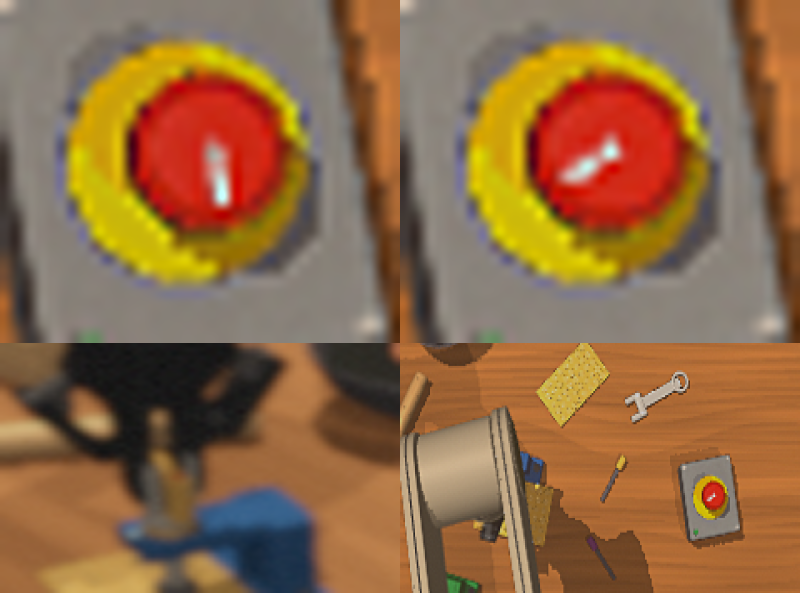

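The head's white mark turned about 66° clockwise, matching a full reset. The wing is gripped in the side view and the other items I can see haven't moved. I'm handing in.

```bash
python3 -c "
from workcell import job;print(job.finish_job())"
```

```text
the job is handed in; nothing more can be done
None
```

The station is set as asked and the job is handed in, at 15.8 s of the 58 s allowed. No verdict came back, so the results below are my own readings.

- **Stop pressed:** I pressed it with shut fingers until the tip stopped at z = 0.0891. The force reached 14.5 N, against 5 N for the spring, so it bottomed.
- **Stop reset:** I turned the head clockwise until it hit its end stop, where the torque rose from about 0.03 to 0.94 N m and the pads slipped. In the later pictures the head is up again. Its white mark has turned about 66°, a rough reading that fits a full reset less its starting angle.
- **Thumbscrew seated:** The first grip on the blue frame's wing pushed sideways with 22 N, so I opened, recentred and gripped again. I then turned it clockwise until it seated at a tool yaw of about -1.793, with the torque reaching 0.96 N m. The first picture had put the seat at about -1.74; I went by the torque.
- **Backed off and held:** I backed it off a quarter turn to a tool yaw of -0.222. The wing is still gripped there with 30 N commanded and almost no twist, and a steady upward force of about 6 N on the tool.
- **Other items:** In the last top view the offcut, spanner, stop box and bits look undisturbed. The arm hid most of the sheet, so I checked it only partly. I didn't check the hammer, jar and sanding block again.

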